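Click the detergent cartridge into the dosing dock

TASK

Pick up the blue detergent cartridge by its white handle, set it on the front plate of the dosing dock and slide it in nose first until the orange sprung pawl clicks shut behind it, so that it can no longer come back out, then let go. Push gently: do not ram it against the end stop. Leave the yellow softener cartridge where it stands.

Things in the scene. Friction and masses are not known exactly. Their poses are not given: they have to be found in the camera images.
- cartridge: Blue detergent cartridge, 0.25 to 0.5 kg. Origin: centre of its underside; x to its nose, z up. Foot 100 long (x -50 to 50), 60 wide, 24 high; on it a body 90 long, 42 wide, up to height 36; on top a white upright handle, 56 long in x (centred at x -4), 16 thick in y, height 36 to 84, with a coloured band, to be pinched across y.
- softener: Yellow softener cartridge of the same shape and size, standing beside the blue one; leave it alone.
- dock: White and grey dosing dock, fixed. Origin: at worktop height on the channel's axis, in the plane of its mouth; x is the way a cartridge is pushed in, z up. Floor plate 6 thick, 92 wide, x -125 to 200: a cartridge on it has its origin at z 6. From x 200 stands a pump housing 75 deep, 150 wide, 100 high.
- front_plate (a point): Point on top of the open floor plate in front of the channel, dock x -65, on the axis. A cartridge set down here, straight, has its nose 15 mm before the mouth, between two blue guides (dock x -50 to 0) that flare out towards the robot; the pawl is not touched yet.
- mouth (a point): Point on top of the floor plate in the mouth (dock x 0) of the channel, x 0 to 170, 64 wide between its walls. Lips 27 above the plate reach 8 inwards over the cartridge's foot (on the -y side only from x 75), so it can only be slid in along the plate. Walls and lips end at z 38.
- channel_end (a point): Point on top of the floor plate at the housing's face (dock x 200). Before it: a rigid stop and the red sprung ejector plate. Pawl, ejector and stop are one unit, set anywhere along a 26 mm slot, so the depth of the click must be felt: the cartridge's origin is then at dock x 77 to 103. 5 mm past the click it meets the stop (spring force then 12 N). Over 25 N on the ejector is ramming.
- pawl (a joint): Orange sprung pawl, z 15 to 29, on an upright pin at the channel's -y side. 0 rad: at rest, tip 8 mm in the foot's path; about 0.15 while the foot slides past (drag up to 4 N, 3 N sideways); near 0 again once clicked behind the tail. The ejector (1.2 N at touch, +1.2 N per mm) starts 4 mm before the click: a push along x 9 to 11 N above the drag has clicked (up or down forces come extra).
- nose (a point): Middle of the front face of the blue cartridge's foot, 50 ahead of its origin and 12 above its underside; a black cap on top marks this end.
Mind the look-alikes: they are no part of the job. Of the things like the cartridge, leave any that is pink; of the rest the smaller one is meant.

How it is judged:
By the outcome, as a careful person would: the job done as asked, in the order asked, and still so for the second after the job is handed in, with the robot touching nothing.
It also fails if it takes over 70 s, if anything falls off the work surface, if the arm or the gripper's body presses on something with over 40 N, if the wrist force passes 120 N, or if a joint passes its speed limit or range.

ROBOT

A 6-joint arm with a two-finger parallel gripper is mounted at the origin on the work surface. World frame = base frame: x ahead of the robot, y to its left, z up, the work surface at z = 0. Lengths are in m, angles in rad, forces in N, time in s.
With the tool pointing down it reaches from about 0.35 to 0.85 m from the base axis. Payload 8.1 kg.
Tool frame: the origin (TCP) lies at the very end of the fingers, on their centre line; the grasp point (between the pads) lies 19 mm behind it (robot.pinch_z is the distance from the TCP to the grasp point, in m); y points along the fingers, x is the direction in which the jaws open and shut, and the axes are right-handed (so a half turn about y gives the same grasp; the last joint's range is limited). The gripper opens to 93 mm and grips with 3 to 60 N. Pads are 15 mm wide; open, the fingers measure 128 mm over their backs; the gripper's body (75 mm by 188 mm) begins 65 mm behind the grasp point.
Start: joints at [1.075, 0.13, 1.488, -0, 1.523, -0.085], TCP at [0.24, 0.55, 0.219] pointing down, gripper open.
Joint ranges: [-2.96, 2.96], [-0.89, 2.26], [0.02, 2.5], [-1.34, 4.48], [0, 2.73], [-2.66, 2.66]. Speed limits (rad/s): [2.39, 2.39, 2.79, 3.14, 3.14, 3.14].

INTERFACE

Orientations are given as a rotation vector (axis times angle).
In Python, from plant import robot gives the robot as it stands.
- The arm moves only by the shell command python3 -m inch 'ROWS' [FORCE]. ROWS is JSON, a list of rows, each a list of 5 numbers: the closure, from -1 (fully open) to 1 (shut), then the shift along the world's x, y, z in m, then the turn about the world's z in rad. A call has 1 to 8 rows; each row is the pose to reach, as a shift and turn from the pose measured when the call began; what a row does not reach only later rows make up. A row lasts 1/8 s, in which the tool goes at most 62.5 mm and 10.7 degrees, less where a joint would pass 70% of its speed; a pose out of reach is approached as far as the arm can. A call with a gripper value outside its range is refused whole. The fingers move at their own pace and stop on an object; FORCE is the grip in N (left out, the last holds). Time passes only in rows, so rows that repeat a pose let the fingers close. It gives the time, the measured TCP pose, the force and the opening at its end, in the units of the state.
- robot.read_state(): the state, without advancing time (a new reading comes with each control period).
- robot.read_camera(name): name is "scene" or "top" or "wrist"; returns a dict with "color" (480x640x3 uint8, red, green, blue), "mtx" (3x3 intrinsics, pixels), "dist_coeffs" ([k1, k2, p1, p2, k3] as OpenCV has them; the pictures are not rectified), "R" (3x3) and "t" (3): a world point X has camera coordinates R X + t; the wrist camera has in their place "hand_eye" (4x4, takes a point from camera to tool coordinates, whose origin is the TCP and whose axes are the tool frame's). Camera axes: x right, y down, z forward; pixel columns grow to the right and rows downward; lengths in m; the calibration is good to about 2 mm. A picture is of the moment at which its call begins: read the wrist's pose just before it. There is no depth.
- robot.close_job(): hands the job in, once; it reports no verdict.
The state is a dict: "t": time; "q": joint angles; "dq": joint speeds; "joint_torque": joint torques, N m; "tool_pos": TCP position; "orientation": TCP orientation; "force": force on the tool from outside, world axes, zero at the start; "wrist_torque": the same for the moment, N m; "opening": finger opening in m.
Only numpy, scipy, OpenCV 4.12 (cv2) and the standard library are available. Lean on these libraries where they do the work, as an engineer would, in place of code of your own. Each camera call takes 0.05 s, during which the arm holds its last target. There are 200 camera calls.

## Working session

There is one attempt and no reset: what is moved stays moved. The work goes in short steps, Python scripts to look and compute and a shell command to move; the robot and the scene stay as the last step left them, time stands still between calls to the robot, and variables do not carry over. Pictures are saved under pics/ and viewed, about 8 in all and at most 12, crops included, and the job is handed in when it is done.

```bash
ls; mkdir -p pics; cat > h.py <<'E'
import numpy as np, cv2
from scipy.spatial.transform import Rotation as Ro
from plant import robot
def cam(n):
    s=robot.read_state(); c=robot.read_camera(n)
    if n=="wrist":
        T=np.eye(4);T[:3,:3]=Ro.from_rotvec(s["orientation"]).as_matrix();T[:3,3]=s["tool_pos"]
        W=np.linalg.inv(T@np.array(c["hand_eye"])); c["R"]=W[:3,:3];c["t"]=W[:3,3]
    return c
def save(c,f):
    cv2.imwrite(f,cv2.cvtColor(c["color"],cv2.COLOR_RGB2BGR))
    np.savez(f[:-4],**{k:np.array(c[k]) for k in("mtx","dist_coeffs","R","t","color")})
def ray(c,p):
    u=cv2.undistortPoints(np.array([[p]],float),np.array(c["mtx"]),np.array(c["dist_coeffs"]))[0,0]
    R=np.array(c["R"]); return -R.T@np.array(c["t"]).ravel(), R.T@np.r_[u,1]
def onz(c,p,z):
    o,d=ray(c,p); return o+d*(z-o[2])/d[2]
def tri(c1,p1,c2,p2):
    o1,d1=ray(c1,p1);o2,d2=ray(c2,p2)
    s=np.linalg.lstsq(np.c_[d1,-d2],o2-o1,rcond=None)[0]
    a,b=o1+d1*s[0],o2+d2*s[1]; return (a+b)/2,np.linalg.norm(a-b)
def proj(c,X): return cv2.projectPoints(np.array(X,float).reshape(-1,3),cv2.Rodrigues(np.array(c["R"]))[0],np.array(c["t"]).ravel(),np.array(c["mtx"]),np.array(c["dist_coeffs"]))[0][:,0]
E
python3 - <<'E'
from h import *
for n in("top","scene"): save(cam(n),f"pics/{n}0.png")
print(robot.read_state())
E
```

```text
pics
{'t': 0.1, 'q': array([ 1.07460064e+00,  1.31072933e-01,  1.48916456e+00, -1.05969131e-06,
        1.52299002e+00, -8.54389497e-02]), 'dq': array([-2.77709195e-04, -1.04159437e-03, -1.05696822e-03,  1.93937690e-03,
       -5.82277965e-05, -1.96839641e-05]), 'joint_torque': array([ 7.60066232e-04, -5.61347222e+01, -4.93092334e+01,  7.69500481e-02,
        2.93407543e-02, -1.50141710e-05]), 'tool_pos': array([0.23934113, 0.54964356, 0.21770313]), 'orientation': array([-1.37676842, -0.90045223,  0.90281876]), 'force': array([-0.63800426, -0.66453457, -1.38659059]), 'wrist_torque': array([-0.00675175,  0.01805544, -0.02337675]), 'opening': 0.09298835884249451}
```

View pics/top0.png

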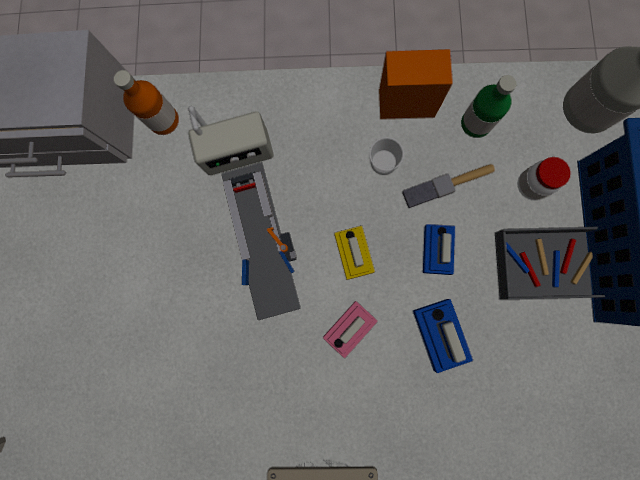

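View pics/scene0.png

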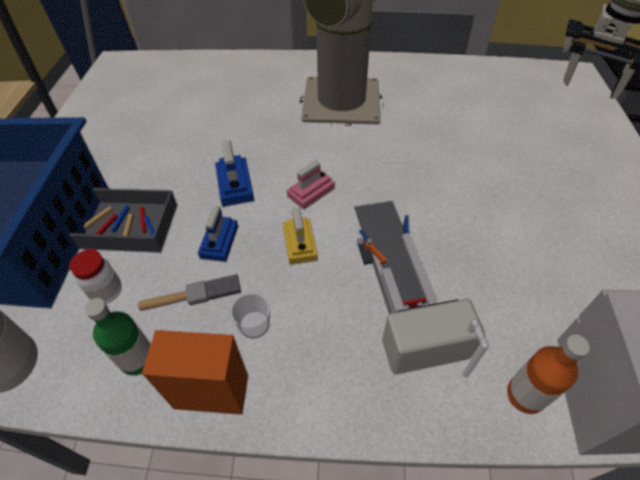

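The top view shows the small blue cartridge at (439,249) with its nose cap at (434,236). The larger blue one is at (443,336), the pink at (350,329) and the yellow at (354,252). The dock axis runs from about (275,315) to (242,170). In the scene view the small blue one is at (217,237).

```bash
python3 - <<'E'
import cv2,numpy as np
t=cv2.imread("pics/top0.png");s=cv2.imread("pics/scene0.png")
def cr(i,x,y,w,h,k): return cv2.resize(i[y:y+h,x:x+w],None,fx=k,fy=k,interpolation=cv2.INTER_CUBIC)
C=np.zeros((600,800,3),np.uint8)
def put(a,x,y): C[y:y+a.shape[0],x:x+a.shape[1]]=a
put(cr(t,215,160,100,165,3.6),0,0)      # dock top 360x594
put(cr(t,415,215,50,65,4),370,0)        # cart top 200x260
put(cr(s,190,200,55,65,4),575,0)        # cart scene 220x260
put(cr(s,345,190,110,125,2.7),370,262)  # dock scene 297x337
cv2.imwrite("pics/crop1.png",C)
E
```

```text
(no output)
```

View pics/crop1.png

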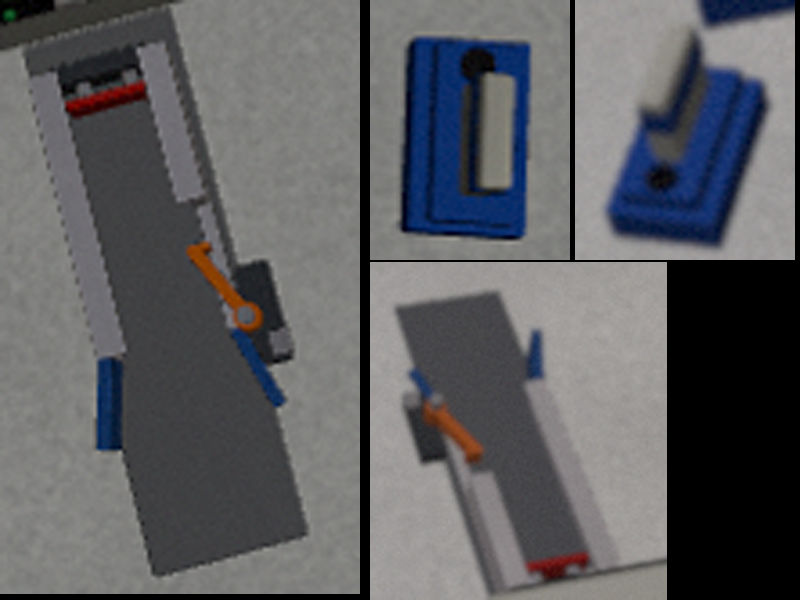

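```bash
python3 - <<'E'
from h import *
T=dict(np.load("pics/top0.npz"));S=dict(np.load("pics/scene0.npz"))
td=lambda x,y:(x/3.6+215-.4,y/3.6+160-.4); sd=lambda x,y:((x-370)/2.7+345-.3,(y-262)/2.7+190-.3)
tc=lambda x,y:((x-370)/4+415-.4,y/4+215-.4); sc=lambda x,y:((x-575)/4+190-.4,y/4+200-.4)
np.set_printoptions(precision=4,suppress=True)
print("plateL",tri(T,td(155,576),S,sd(499,292)),"R",tri(T,td(307,535),S,sd(396,306)))
print("pin",tri(T,td(247,316),S,sd(434,400)))
L=onz(T,td(155,576),.006);R=onz(T,td(307,535),.006);print(L,R,np.linalg.norm(L-R))
for p in((155,576),(123,450),):print(onz(T,td(*p),.006))
e=[onz(T,td(*p),.006)for p in((282,400),(307,535))];print("R edge",e)
l=[onz(T,td(*p),.038)for p in((124,356),(62,75) ,(30,75),(97,356))];print("lip",l,[np.arctan2(*(l[1]-l[0])[1::-1])])
print("mouth from front mid:", (L+R)/2, np.arctan2(-(L-R)[0],(L-R)[1]))
print("handle tri",tri(T,tc(499,131),S,sc(668,68)),"cap",tri(T,tc(478,58),S,sc(662,178)))
for p in((412,38),(530,42),(524,238),(403,230)):print(onz(T,tc(*p),.018))
print("hand84",[onz(T,tc(*p),.084) for p in((500,73),(496,189),(499,131))])
E
```

```text
plateL (array([ 0.3984,  0.1283, -0.0014]), np.float64(0.002579156235750866)) R (array([ 0.4202,  0.0401, -0.0001]), np.float64(0.0026419055408841326))
pin (array([0.5441, 0.0692, 0.0307]), np.float64(0.0010336148647230627))
[0.3987 0.1256 0.006 ] [0.4204 0.0382 0.006 ] 0.0900032008857109
[0.3987 0.1256 0.006 ]
[0.4707 0.1442 0.006 ]
R edge [array([0.4977, 0.0518, 0.006 ]), array([0.4204, 0.0382, 0.006 ])]
lip [array([0.5223, 0.1373, 0.038 ]), array([0.6858, 0.1743, 0.038 ]), array([0.6864, 0.193 , 0.038 ]), array([0.5226, 0.1527, 0.038 ])] [np.float64(0.22216013378684124)]
mouth from front mid: [0.4096 0.0819 0.006 ] 0.24318885653300099
handle tri (array([ 0.5316, -0.2502,  0.0746]), np.float64(0.00350232626720814)) cap (array([ 0.5729, -0.2517,  0.0363]), np.float64(0.00229119241101838))
[ 0.587  -0.2238  0.018 ]
[ 0.5834 -0.2844  0.018 ]
[ 0.4829 -0.2753  0.018 ]
[ 0.4884 -0.2143  0.018 ]
hand84 [array([ 0.5587, -0.2518,  0.084 ]), array([ 0.5034, -0.2467,  0.084 ]), array([ 0.5309, -0.2497,  0.084 ])]
```

```bash
python3 - <<'E'
from h import *
s=robot.read_state();M=Ro.from_rotvec(s["orientation"]).as_matrix();print(M.round(3))
c=-.093; h=np.arctan2(M[1,0],M[0,0])
for k in(-1,0,1):print("turn",c+np.pi/2+k*np.pi-h)
print("move",np.array([.531,-.2497,.2])-s["tool_pos"],robot.pinch_z,np.array(robot.read_camera("wrist")["hand_eye"]).round(3))
E
```

```text
[[ 0.399 -0.001 -0.917]
 [ 0.917 -0.001  0.399]
 [-0.002 -1.     0.   ]]
turn -2.823836081115753
turn 0.3177565724740403
turn 3.4593492260638334
move [ 0.29165887 -0.79934356 -0.01770313] 0.0188 [[ 1.    -0.    -0.001  0.001]
 [ 0.001 -0.289  0.957 -0.165]
 [-0.001 -0.957 -0.289  0.079]
 [ 0.     0.     0.     1.   ]]
```

```bash
python3 -m inch '[[-1,0.03,-0.056,0.01,0.09],[-1,0.06,-0.112,0.02,0.18],[-1,0.09,-0.168,0.03,0.27],[-1,0.12,-0.224,0.03,0.36],[-1,0.15,-0.28,0.03,0.45],[-1,0.18,-0.336,0.03,0.54],[-1,0.21,-0.392,0.03,0.63],[-1,0.23,-0.43,0.03,0.645]]'
python3 -m inch '[[-1,0.01,-0.02,0,0],[-1,0.01,-0.02,0,0]]'
python3 - <<'E'
from h import *
s=robot.read_state();print(s["tool_pos"],s["q"],s["t"]);c=cam("wrist");save(c,"pics/w1.png")
E
```

```text
t: 1.15
tool_pos: [0.47, 0.1175, 0.2477]
orientation: [-1.09, -1.38, 1.381]
force: [0.0, 1.6, 0.3]
opening: 0.0929
t: 1.4
tool_pos: [0.4802, 0.0959, 0.2473]
orientation: [-1.091, -1.377, 1.379]
force: [-0.4, 0.3, -0.3]
opening: 0.0926
[0.48023298 0.09593405 0.24731692] [ 9.37094836e-02 -1.81536087e-01  1.74287110e+00 -1.65169100e-03
  1.58083455e+00 -1.70893445e+00] 1.4
```

View pics/w1.png

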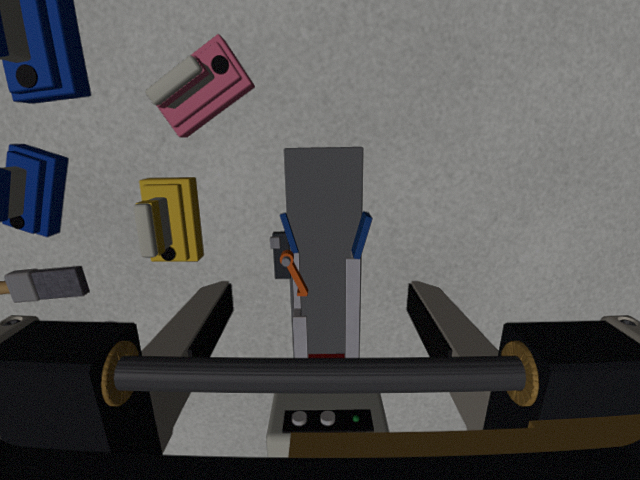

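```bash
python3 - <<'E'
import cv2,numpy as np
t=cv2.imread("pics/w1.png")
a=cv2.resize(t[140:250,260:385],None,fx=5,fy=5,interpolation=cv2.INTER_CUBIC)
b=cv2.resize(t[245:365,260:385],None,fx=4.7,fy=4.7,interpolation=cv2.INTER_CUBIC)
C=np.zeros((564,800,3),np.uint8)
k=3.2;A=cv2.resize(t[140:316,260:385],None,fx=k,fy=k,interpolation=cv2.INTER_CUBIC);B=cv2.resize(t[235:360,270:375],None,fx=3.7,fy=3.7,interpolation=cv2.INTER_CUBIC)
C[:A.shape[0],:A.shape[1]]=A[:564];C[:B.shape[0],405:405+B.shape[1]]=B
cv2.imwrite("pics/crop2.png",C)
E
```

```text
(no output)
```

View pics/crop2.png

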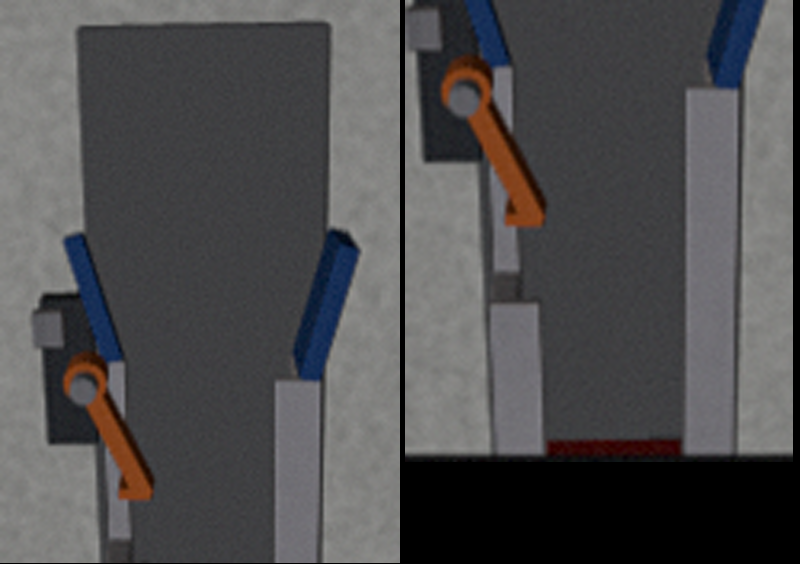

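```bash
python3 - <<'E'
from h import *
np.set_printoptions(precision=4,suppress=True)
W=dict(np.load("pics/w1.npz"));T=dict(np.load("pics/top0.npz"))
A=lambda x,y:(x/3.2+260-.35,y/3.2+140-.35);B=lambda x,y:((x-405)/3.7+270-.37,y/3.7+235-.37)
td=lambda x,y:(x/3.6+215-.4,y/3.6+160-.4)
L=onz(W,A(330,23),.006);R=onz(W,A(79,28),.006);print("front",L,R,(L+R)/2,np.linalg.norm(L-R),np.arctan2(-(L-R)[0],(L-R)[1]))
print("tri L",tri(W,A(330,23),T,td(155,576)),"R",tri(W,A(79,28),T,td(307,535)))
for n,p,q in(("out+",B(740,90),B(736,452)),("in+",B(686,90),B(683,452)),("in-",B(538,304),B(544,452)),("out-",B(490,304),B(496,452))):
  a,b=onz(W,p,.038),onz(W,q,.038);print(n,a,b,np.arctan2(*(b-a)[1::-1]))
print("pin tri",tri(W,A(84,387),T,td(247,316)), "lipcorner", tri(W,A(275,380),T,td(124,356)))
# fit dock pose: points (x,y,z)
from scipy.optimize import least_squares
pts=[((-.125,.046,.006),A(330,23)),((-.125,-.046,.006),A(79,28)),((0,.024,.038),B(686,90)),((.075,-.024,.038),B(538,304))]
line=[(.024,B(683,452)),(-.024,B(544,452))]
def res(p):
  r=[]
  c,s=np.cos(p[2]),np.sin(p[2]);loc=lambda X:np.array([[c,s],[-s,c]])@(X[:2]-p[:2])
  for X,u in pts: r+=list(loc(onz(W,u,X[2]))-X[:2])
  for y,u in line: r.append(loc(onz(W,u,.038))[1]-y)
  return r
f=least_squares(res,[.53,.11,.235]);print(f.x,(f.fun*1000).round(1))
E
```

```text
front [0.4003 0.1269 0.006 ] [0.4226 0.0397 0.006 ] [0.4114 0.0833 0.006 ] 0.09005750560312983 0.2510687434940061
tri L (array([0.3994, 0.1268, 0.0023]), np.float64(0.0019824453384941544)) R (array([0.4216, 0.039 , 0.0033]), np.float64(0.0025870141546505514))
out+ [0.5224 0.1531 0.038 ] [0.6506 0.1869 0.038 ] 0.25740487263499795
in+ [0.5262 0.1367 0.038 ] [0.6547 0.1691 0.038 ] 0.24686943917190896
in- [0.6102 0.1079 0.038 ] [0.6658 0.1224 0.038 ] 0.2543604522561684
out- [0.6139 0.0925 0.038 ] [0.6697 0.1063 0.038 ] 0.24237377970119864
pin tri (array([0.544 , 0.0689, 0.0367]), np.float64(0.0022156782051116117)) lipcorner (array([0.521 , 0.1344, 0.052 ]), np.float64(0.00018244771195113365))
[0.5322 0.1135 0.2456] [ 0.2 -0.9  0.7  1.  -0.2 -0.1 -0.8 -0.3  0.1  0.2]
```

```bash
python3 -m inch '[[-1,0.008,-0.055,0,-0.06],[-1,0.016,-0.11,0,-0.12],[-1,0.024,-0.165,0,-0.18],[-1,0.032,-0.22,0,-0.24],[-1,0.04,-0.275,-0.01,-0.30],[-1,0.046,-0.32,-0.03,-0.33],[-1,0.051,-0.346,-0.05,-0.33],[-1,0.051,-0.346,-0.05,-0.33]]'
python3 - <<'E'
from h import *
s=robot.read_state();M=Ro.from_rotvec(s["orientation"]).as_matrix();print(s["tool_pos"],np.arctan2(M[1,0],M[0,0])-np.pi/2);c=cam("wrist");save(c,"pics/w2.png")
E
```

```text
t: 2.45
tool_pos: [0.5299, -0.2483, 0.1948]
orientation: [-1.25, -1.134, 1.138]
force: [-0.1, 0.9, -0.4]
opening: 0.0926
[ 0.52992653 -0.24828217  0.19482702] -0.09763335456100042
```

View pics/w2.png

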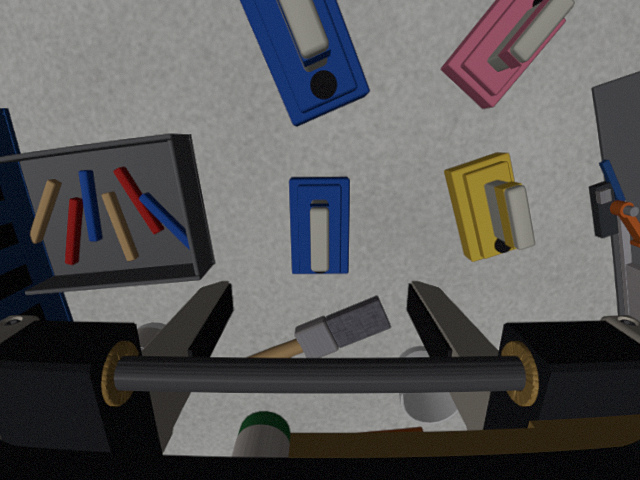

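Everything is aligned: the handle's top spans (311..329, 203..271), parallel to the image axis and centred between the fingers.

```bash
python3 - <<'E'
from h import *
np.set_printoptions(precision=4,suppress=True)
W=dict(np.load("pics/w2.npz"));T=dict(np.load("pics/top0.npz"))
tc=lambda x,y:((x-370)/4+415-.4,y/4+215-.4)
print(tri(W,(319.5,204),T,tc(496,189)),tri(W,(319.5,271),T,tc(500,73)))
a,b=onz(W,(319.5,204),.084),onz(W,(319.5,271),.084);print(a,b,(a+b)/2)
q=[onz(W,p,.022) for p in((291,178),(349,178),(349,273),(292,274))];print(q,sum(q)/4, [np.arctan2(*(q[i]-q[j])[1::-1]) for i,j in((3,0),(2,1))])
E
```

```text
(array([ 0.5023, -0.2459,  0.0851]), np.float64(0.002198996258410089)) (array([ 0.5583, -0.251 ,  0.0873]), np.float64(0.00010649723262941793))
[ 0.5015 -0.2455  0.084 ] [ 0.5596 -0.2512  0.084 ] [ 0.5305 -0.2483  0.084 ]
[array([ 0.4843, -0.2718,  0.022 ]), array([ 0.4899, -0.2154,  0.022 ]), array([ 0.589 , -0.2228,  0.022 ]), array([ 0.5843, -0.2829,  0.022 ])] [ 0.5369 -0.2482  0.022 ] [np.float64(-0.11091269122784542), np.float64(-0.07424741212366619)]
```

```bash
python3 -m inch '[[-1,0.001,0,-0.05,0],[-1,0.001,0,-0.10,0],[-1,0.001,0,-0.13,0],[-1,0.001,0,-0.148,0],[-1,0.001,0,-0.148,0]]'
python3 -m inch '[[1,0,0,0,0],[1,0,0,0,0],[1,0,0,0,0],[1,0,0,0,0],[1,0,0,0,0],[1,0,0,0,0]]' 40
```

```text
t: 3.12
tool_pos: [0.5315, -0.2462, 0.0481]
orientation: [-1.249, -1.136, 1.139]
force: [0.1, -0.5, 0.0]
opening: 0.0931
t: 3.88
tool_pos: [0.5314, -0.2462, 0.048]
orientation: [-1.249, -1.136, 1.139]
force: [0.7, 0.1, 0.5]
opening: 0.0377
```

Still closing.

```bash
python3 -m inch '[[1,0,0,0,0],[1,0,0,0,0],[1,0,0,0,0],[1,0,0,0,0],[1,0,0,0,0],[1,0,0,0,0]]'
python3 -m inch '[[1,0,0,0.02,0],[1,0,0,0.05,0],[1,0,0,0.09,0],[1,0,0,0.13,0],[1,0,0,0.13,0]]'
```

```text
t: 4.62
tool_pos: [0.5314, -0.2463, 0.048]
orientation: [-1.249, -1.136, 1.139]
force: [-0.7, -0.6, -0.4]
opening: 0.0158
t: 5.25
tool_pos: [0.5338, -0.2475, 0.1834]
orientation: [-1.257, -1.14, 1.139]
force: [-1.0, -0.4, -4.4]
opening: 0.0158
```

```bash
python3 -m inch '[[1,-0.006,0.03,0,0.03],[1,-0.017,0.085,0,0.09],[1,-0.028,0.14,0,0.15],[1,-0.039,0.195,0,0.21],[1,-0.05,0.25,0,0.26],[1,-0.06,0.30,0,0.31],[1,-0.067,0.335,0,0.34],[1,-0.069,0.344,0,0.343]]'
python3 -m inch '[[1,0,0,-0.02,0],[1,0,0,-0.05,0],[1,0,0,-0.07,0],[1,0,0,-0.07,0],[1,0,0,-0.07,0]]'
cat > st.py <<'E'
from h import *
import sys
def st(off=.0045):
    s=robot.read_state();M=Ro.from_rotvec(s["orientation"]).as_matrix();y=np.arctan2(M[1,0],M[0,0])-np.pi/2
    p=s["tool_pos"];D=np.array([.5322,.1135]);a=.2456;R=np.array([[np.cos(a),np.sin(a)],[-np.sin(a),np.cos(a)]])
    d=R@(p[:2]-D);F=s["force"];f=np.r_[R@F[:2],F[2]]
    print("t %.2f dock x(orig) %.1f y %.1f z %.1f mm yawerr %.4f tilt %s F %s T %s open %.4f"%(s["t"],(d[0]+off*np.cos(y-a))*1e3,d[1]*1e3,p[2]*1e3,y-a,M[:2,1].round(4),f.round(1),s["wrist_torque"].round(2),s["opening"]))
st()
E
python3 st.py; python3 -c "
from h import *
save(cam('wrist'),'pics/w3.png')"
```

```text
t: 6.25
tool_pos: [0.4631, 0.0985, 0.1818]
orientation: [-1.082, -1.392, 1.392]
force: [0.2, -0.1, -4.2]
opening: 0.0158
t: 6.88
tool_pos: [0.4634, 0.0981, 0.1122]
orientation: [-1.082, -1.392, 1.391]
force: [0.7, -0.4, -3.7]
opening: 0.0161
t 6.88 dock x(orig) -66.0 y 1.8 z 112.2 mm yawerr 0.0045 tilt [ 0.0015 -0.0009] F [ 0.6 -0.6 -3.7] T [0.06 0.   0.01] open 0.0161
```

View pics/w3.png

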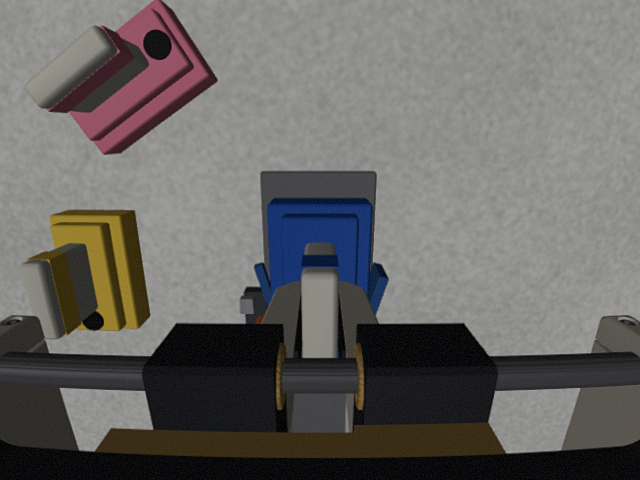

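The cartridge hangs straight: its tail spans cols 268–372 against the plate's 261–376. It is about 1–1.5 mm towards +y, so I'll correct that and lower it.

```bash
python3 -m inch '[[1,0.0005,-0.0016,-0.02,-0.004],[1,0.0005,-0.0016,-0.04,-0.004],[1,0.0005,-0.0016,-0.05,-0.004],[1,0.0005,-0.0016,-0.054,-0.004],[1,0.0005,-0.0016,-0.056,-0.004],[1,0.0005,-0.0016,-0.057,-0.004]]'; python3 st.py
```

```text
t: 7.68
tool_pos: [0.4649, 0.0967, 0.0563]
orientation: [-1.086, -1.391, 1.387]
force: [-0.1, 0.9, -4.2]
opening: 0.0159
t 7.67 dock x(orig) -64.9 y 0.1 z 56.3 mm yawerr 0.0006 tilt [ 0.0036 -0.0006] F [ 0.1  0.9 -4.2] T [0.04 0.02 0.03] open 0.0159
```

```bash
python3 -m inch '[[1,0,0,-0.001,0],[1,0,0,-0.002,0],[1,0,0,-0.002,0]]'; python3 st.py;  python3 -m inch '[[1,0,0,-0.001,0],[1,0,0,-0.001,0]]'; python3 st.py
```

```text
t: 8.05
tool_pos: [0.4649, 0.0967, 0.0544]
orientation: [-1.086, -1.391, 1.387]
force: [0.2, 0.2, -3.3]
opening: 0.0158
t 8.05 dock x(orig) -64.8 y 0.0 z 54.4 mm yawerr 0.0006 tilt [ 0.0038 -0.0007] F [ 0.2  0.1 -3.3] T [0.08 0.04 0.03] open 0.0158
t: 8.3
tool_pos: [0.4656, 0.0968, 0.0542]
orientation: [-1.087, -1.392, 1.387]
force: [-0.7, 0.3, 4.2]
opening: 0.0154
t 8.30 dock x(orig) -64.2 y -0.0 z 54.2 mm yawerr 0.0007 tilt [ 0.005  -0.0005] F [-0.6  0.5  4.2] T [ 0.06  0.69 -0.03] open 0.0154
```

It's seated on the plate, so I'll slide along the axis (0.970, 0.243).

```bash
python3 -m inch '[[1,0.0049,0.0012,0.0005,0],[1,0.0097,0.0024,0.0005,0],[1,0.0146,0.0036,0.0005,0],[1,0.0194,0.0049,0.0005,0],[1,0.0243,0.0061,0.0005,0],[1,0.0291,0.0073,0.0005,0],[1,0.034,0.0085,0.0005,0],[1,0.0388,0.0097,0.0005,0]]'; python3 st.py
```

```text
t: 9.3
tool_pos: [0.5047, 0.1066, 0.0547]
orientation: [-1.087, -1.392, 1.387]
force: [-0.7, 0.9, -4.0]
opening: 0.0159
t 9.30 dock x(orig) -23.9 y -0.0 z 54.7 mm yawerr 0.0006 tilt [ 0.005  -0.0004] F [-0.5  1.1 -4. ] T [0.24 0.32 0.06] open 0.0159
```

```bash
python3 -m inch '[[1,0.0049,0.0012,-0.0003,0],[1,0.0097,0.0024,-0.0003,0],[1,0.0146,0.0036,-0.0003,0],[1,0.0194,0.0049,-0.0003,0],[1,0.0243,0.0061,-0.0003,0],[1,0.0291,0.0073,-0.0003,0],[1,0.034,0.0085,-0.0003,0],[1,0.0388,0.0097,-0.0003,0]]'; python3 st.py
```

```text
t: 10.3
tool_pos: [0.5438, 0.1164, 0.0544]
orientation: [-1.087, -1.392, 1.387]
force: [-1.6, 3.3, -4.1]
opening: 0.0158
t 10.30 dock x(orig) 16.5 y -0.0 z 54.4 mm yawerr 0.0007 tilt [ 0.005  -0.0004] F [-0.8  3.6 -4.1] T [0.75 0.43 0.11] open 0.0158
```

```bash
python3 -m inch '[[1,0.0049,0.0012,0,0],[1,0.0097,0.0024,0,0],[1,0.0146,0.0036,0,0],[1,0.0194,0.0049,0,0],[1,0.0243,0.0061,0,0],[1,0.0291,0.0073,0,0],[1,0.034,0.0085,0,0],[1,0.0388,0.0097,0,0]]'; python3 st.py
python3 -m inch '[[1,0.0024,0.0006,0,0],[1,0.0049,0.0012,0,0],[1,0.0073,0.0018,0,0],[1,0.0097,0.0024,0,0],[1,0.0121,0.003,0,0],[1,0.0121,0.003,0,0]]'; python3 st.py
```

```text
t: 11.3
tool_pos: [0.583, 0.1262, 0.0544]
orientation: [-1.087, -1.392, 1.387]
force: [-2.1, 2.3, -2.8]
opening: 0.0154
t 11.30 dock x(orig) 56.8 y -0.0 z 54.4 mm yawerr 0.0006 tilt [ 0.005  -0.0004] F [-1.5  2.7 -2.8] T [0.68 0.43 0.06] open 0.0154
t: 12.05
tool_pos: [0.5955, 0.1293, 0.0545]
orientation: [-1.087, -1.392, 1.386]
force: [-0.1, 3.6, -5.0]
opening: 0.0157
t 12.05 dock x(orig) 69.7 y -0.0 z 54.5 mm yawerr 0.0006 tilt [ 0.0056 -0.0001] F [ 0.8  3.5 -5. ] T [ 0.9   0.11 -0.02] open 0.0157
```

```bash
for i in 1 2 3; do python3 -m inch '[[1,0.001,0.00025,0,0],[1,0.0019,0.0005,0,0],[1,0.0019,0.0005,0,0]]' >/dev/null; python3 st.py; done
```

```text
t 12.43 dock x(orig) 71.7 y -0.0 z 54.5 mm yawerr 0.0006 tilt [ 0.0057 -0.0001] F [-0.8  3.9 -4.4] T [ 0.77  0.29 -0.07] open 0.0159
t 12.80 dock x(orig) 73.8 y 0.0 z 54.4 mm yawerr 0.0006 tilt [ 0.0058 -0.0001] F [-0.   3.7 -3.4] T [ 0.79  0.31 -0.07] open 0.0155
t 13.18 dock x(orig) 75.9 y 0.0 z 54.4 mm yawerr 0.0006 tilt [ 0.006  -0.0001] F [-0.4  3.2 -3.4] T [ 0.8   0.2  -0.06] open 0.0156
```

```bash
python3 -m inch '[[1,0.001,0.00025,0,0],[1,0.0019,0.0005,0,0],[1,0.0019,0.0005,0,0]]' >/dev/null; python3 st.py
python3 -m inch '[[1,0.001,0.00025,0,0],[1,0.0019,0.0005,0,0],[1,0.0019,0.0005,0,0]]' >/dev/null; python3 st.py
python3 -m inch '[[1,0.001,0.00025,0,0],[1,0.0019,0.0005,0,0],[1,0.0019,0.0005,0,0]]' >/dev/null; python3 st.py
```

```text
t 13.55 dock x(orig) 78.0 y 0.1 z 54.5 mm yawerr 0.0006 tilt [0.0062 0.    ] F [ 0.7  3.1 -3.9] T [ 0.76  0.26 -0.09] open 0.0153
t 13.93 dock x(orig) 80.1 y 0.1 z 54.5 mm yawerr 0.0005 tilt [0.0064 0.0001] F [-0.5  3.5 -3.7] T [ 0.79  0.25 -0.15] open 0.0160
t 14.30 dock x(orig) 82.2 y 0.1 z 54.5 mm yawerr 0.0006 tilt [0.0065 0.0001] F [-0.4  4.2 -3.3] T [ 0.72  0.24 -0.1 ] open 0.0153
```

```bash
python3 -m inch '[[1,0.001,0.00025,0,0],[1,0.0019,0.0005,0,0],[1,0.0019,0.0005,0,0]]' >/dev/null; python3 st.py
python3 -m inch '[[1,0.001,0.00025,0,0],[1,0.0019,0.0005,0,0],[1,0.0019,0.0005,0,0]]' >/dev/null; python3 st.py
python3 -m inch '[[1,0.001,0.00025,0,0],[1,0.0019,0.0005,0,0],[1,0.0019,0.0005,0,0]]' >/dev/null; python3 st.py
```

```text
t 14.68 dock x(orig) 84.3 y 0.1 z 54.5 mm yawerr 0.0006 tilt [0.0067 0.0002] F [ 0.4  3.5 -3.8] T [ 0.81  0.27 -0.1 ] open 0.0158
t 15.05 dock x(orig) 86.5 y 0.2 z 54.5 mm yawerr 0.0006 tilt [0.007  0.0003] F [-0.1  3.6 -4.4] T [ 0.8   0.23 -0.08] open 0.0156
t 15.43 dock x(orig) 88.6 y 0.2 z 54.5 mm yawerr 0.0006 tilt [0.0071 0.0003] F [-0.4  2.4 -3.8] T [ 0.79  0.27 -0.18] open 0.0163
```

```bash
python3 -m inch '[[1,0.001,0.0002,0,0],[1,0.0019,0.0004,0,0],[1,0.0019,0.0004,0,0]]' >/dev/null; python3 st.py
python3 -m inch '[[1,0.001,0.0002,0,0],[1,0.0019,0.0004,0,0],[1,0.0019,0.0004,0,0]]' >/dev/null; python3 st.py
python3 -m inch '[[1,0.001,0.0002,0,0],[1,0.0019,0.0004,0,0],[1,0.0019,0.0004,0,0]]' >/dev/null; python3 st.py
```

```text
t 15.80 dock x(orig) 90.6 y 0.1 z 54.5 mm yawerr 0.0005 tilt [0.0073 0.0004] F [-0.3  3.3 -3.8] T [ 0.78  0.2  -0.13] open 0.0158
t 16.18 dock x(orig) 92.7 y 0.1 z 54.6 mm yawerr 0.0006 tilt [0.0075 0.0005] F [-0.1  2.6 -4. ] T [ 0.75  0.23 -0.09] open 0.0158
t 16.55 dock x(orig) 94.8 y 0.0 z 54.5 mm yawerr 0.0006 tilt [0.0076 0.0005] F [-0.   3.9 -4. ] T [ 0.8   0.27 -0.14] open 0.0158
```

```bash
python3 -m inch '[[1,0.001,0.0002,0,0],[1,0.0015,0.0004,0,0],[1,0.0015,0.0004,0,0]]' >/dev/null; python3 st.py
python3 -m inch '[[1,0.001,0.0002,0,0],[1,0.0015,0.0004,0,0],[1,0.0015,0.0004,0,0]]' >/dev/null; python3 st.py
python3 -c "
from h import *
for n in('wrist','top','scene'): save(cam(n),'pics/%s5.png'%n)
t=cv2.imread('pics/top5.png')[150:320,210:320];s=cv2.imread('pics/scene5.png')[180:320,340:460]
r=lambda a:cv2.resize(a,(int(a.shape[1]*560/a.shape[0]),560),interpolation=cv2.INTER_CUBIC)
C=np.hstack([r(t),r(s)]);print(C.shape);cv2.imwrite('pics/crop5.png',C[:,:800])"
```

```text
t 16.93 dock x(orig) 96.1 y 0.0 z 54.4 mm yawerr 0.0006 tilt [0.007  0.0003] F [-2.   3.1 -1.7] T [ 0.58  0.78 -0.15] open 0.0159
t 17.30 dock x(orig) 97.4 y 0.0 z 54.3 mm yawerr 0.0006 tilt [0.0064 0.0002] F [-4.   3.9 -2. ] T [ 0.53  1.2  -0.15] open 0.0156
(560, 842, 3)
```

View pics/crop5.png

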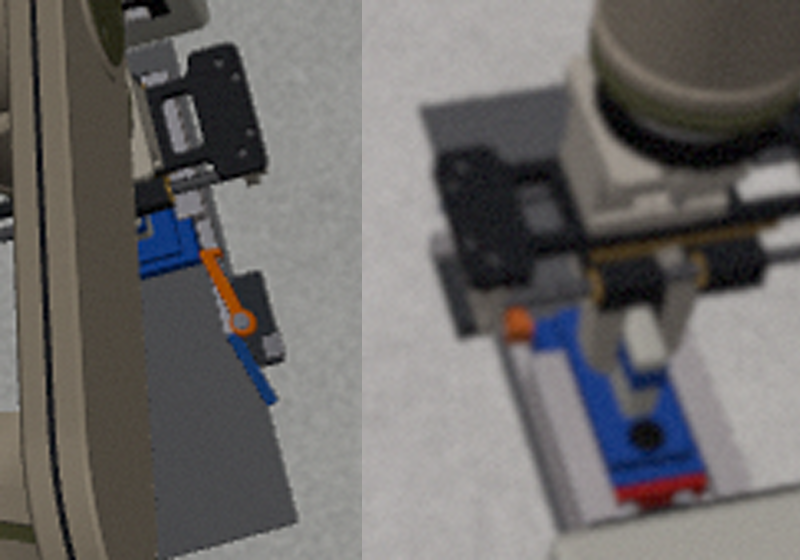

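The ejector is now being compressed (push 4 N), and the pawl is still held open beside the tail. I'll continue in small steps up to a push of 9–11 N.

```bash
python3 -m inch '[[1,0.0007,0.0002,0,0],[1,0.001,0.0003,0,0],[1,0.001,0.0003,0,0]]' >/dev/null; python3 st.py
python3 -m inch '[[1,0.0007,0.0002,0,0],[1,0.001,0.0003,0,0],[1,0.001,0.0003,0,0]]' >/dev/null; python3 st.py
python3 -m inch '[[1,0.0007,0.0002,0,0],[1,0.001,0.0003,0,0],[1,0.001,0.0003,0,0]]' >/dev/null; python3 st.py
```

```text
t 17.82 dock x(orig) 98.1 y 0.0 z 54.3 mm yawerr 0.0006 tilt [ 0.0059 -0.    ] F [-5.4  2.6 -0.8] T [ 0.41  1.3  -0.07] open 0.0161
t 18.20 dock x(orig) 98.7 y 0.1 z 54.3 mm yawerr 0.0007 tilt [ 0.0048 -0.0003] F [-5.9  3.4 -0.4] T [ 0.38  1.48 -0.05] open 0.0158
t 18.57 dock x(orig) 99.2 y 0.1 z 54.2 mm yawerr 0.0007 tilt [ 0.0035 -0.0006] F [-5.   1.5 -0.5] T [ 0.4   1.69 -0.07] open 0.0158
```

```bash
python3 -m inch '[[1,0.0007,0.0002,0,0],[1,0.0014,0.0004,0,0],[1,0.0014,0.0004,0,0]]' >/dev/null; python3 st.py
python3 -m inch '[[1,0.0007,0.0002,0,0],[1,0.0014,0.0004,0,0],[1,0.0014,0.0004,0,0]]' >/dev/null; python3 st.py
```

```text
t 18.95 dock x(orig) 99.9 y 0.1 z 54.1 mm yawerr 0.0008 tilt [ 0.0019 -0.001 ] F [-6.1  2.6  0.9] T [ 0.41  1.79 -0.07] open 0.0157
t 19.32 dock x(orig) 100.7 y 0.1 z 54.0 mm yawerr 0.0009 tilt [ 0.0004 -0.0014] F [-6.6  2.5 -0.2] T [ 0.4   1.8  -0.03] open 0.0157
```

```bash
python3 -m inch '[[1,0.001,0.0002,0.0002,0],[1,0.0017,0.0004,0.0002,0],[1,0.0017,0.0004,0.0002,0]]' >/dev/null; python3 st.py
python3 -m inch '[[1,0.001,0.0002,0.0002,0],[1,0.0017,0.0004,0.0002,0],[1,0.0017,0.0004,0.0002,0]]' >/dev/null; python3 st.py
```

```text
t 19.70 dock x(orig) 101.5 y 0.1 z 54.0 mm yawerr 0.0011 tilt [-0.0015 -0.0019] F [-8.1  3.5  1. ] T [0.45 1.67 0.03] open 0.0154
t 20.07 dock x(orig) 102.3 y 0.1 z 54.1 mm yawerr 0.0012 tilt [-0.0036 -0.0024] F [-8.6  2.   0.9] T [0.41 1.77 0.05] open 0.0155
```

```bash
python3 -m inch '[[1,0.001,0.0002,0.0003,0],[1,0.0017,0.0004,0.0003,0],[1,0.0017,0.0004,0.0003,0]]' >/dev/null; python3 st.py
python3 -m inch '[[1,0.001,0.0002,0.0003,0],[1,0.0017,0.0004,0.0003,0],[1,0.0017,0.0004,0.0003,0]]' >/dev/null; python3 st.py
```

```text
t 20.45 dock x(orig) 102.9 y -0.1 z 54.2 mm yawerr 0.0015 tilt [-0.006  -0.0034] F [-9.1  2.4  1.7] T [0.17 1.84 0.16] open 0.0158
t 20.82 dock x(orig) 103.4 y -0.4 z 54.4 mm yawerr 0.0018 tilt [-0.0085 -0.0044] F [-9.4  1.7  2.6] T [0.07 1.95 0.1 ] open 0.0158
```

```bash
python3 -c "
from h import *
for n in('top','scene'): save(cam(n),'pics/%s6.png'%n)
t=cv2.imread('pics/top6.png')[195:275,245:315];s=cv2.imread('pics/scene6.png')[230:320,365:455]
r=lambda a:cv2.resize(a,(int(a.shape[1]*440/a.shape[0]),440),interpolation=cv2.INTER_CUBIC)
C=np.hstack([r(t),r(s)]);print(C.shape);cv2.imwrite('pics/crop6.png',C[:,:800])"; python3 st.py
```

```text
(440, 825, 3)
t 20.93 dock x(orig) 103.4 y -0.4 z 54.4 mm yawerr 0.0017 tilt [-0.0085 -0.0045] F [-10.    1.6   2.4] T [0.06 1.92 0.16] open 0.0161
```

View pics/crop6.png

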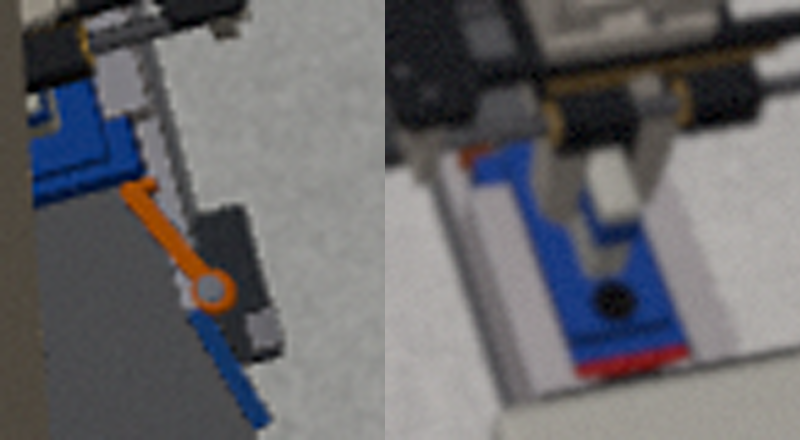

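The pawl has swung back in behind the tail (its tip is in front of the tail's corner), so it has clicked. I'll ease back to feel whether the pawl holds.

```bash
python3 -m inch '[[1,-0.001,-0.0002,0,0],[1,-0.002,-0.0005,0,0],[1,-0.003,-0.0007,0,0],[1,-0.003,-0.0007,0,0]]'>/dev/null; python3 st.py
python3 -m inch '[[1,-0.001,-0.0002,0,0],[1,-0.002,-0.0005,0,0],[1,-0.002,-0.0005,0,0]]'>/dev/null; python3 st.py
```

```text
t 21.43 dock x(orig) 100.1 y -0.9 z 54.4 mm yawerr 0.0019 tilt [-0.0087 -0.0052] F [-5.8  1.1 -1.5] T [0.06 1.06 0.07] open 0.0156
t 21.80 dock x(orig) 99.3 y -0.9 z 54.9 mm yawerr 0.0019 tilt [-0.0058 -0.0046] F [ 4.8  2.1 -6.6] T [ 0.89 -0.92  0.22] open 0.0160
```

Pulling back meets resistance (+4.8 N against the ejector's push), so the pawl holds. I'll unload and release.

```bash
python3 -m inch '[[1,0.0007,0.0002,-0.0003,0],[1,0.0007,0.0002,-0.0003,0]]'>/dev/null; python3 st.py
python3 -m inch '[[0.6,0,0,0,0],[0.6,0,0,0,0],[0.4,0,0,0,0],[0.4,0,0,0,0],[0.2,0,0,0,0],[0.2,0,0,0,0]]'; python3 st.py
```

```text
t 22.05 dock x(orig) 99.7 y -0.9 z 54.6 mm yawerr 0.0020 tilt [-0.0065 -0.0049] F [-2.1  1.5 -2.8] T [0.43 0.52 0.15] open 0.0159
t: 22.8
tool_pos: [0.6248, 0.1358, 0.0546]
orientation: [-1.08, -1.382, 1.396]
force: [0.4, -0.2, 0.2]
opening: 0.0368
t 22.80 dock x(orig) 99.7 y -0.9 z 54.6 mm yawerr 0.0019 tilt [-0.0065 -0.0049] F [ 0.3 -0.3  0.2] T [ 0.09  0.03 -0.06] open 0.0368
```

```bash
python3 -m inch '[[0.2,0,0,0.02,0],[0.2,0,0,0.05,0],[0.2,0,0,0.10,0],[0.2,0,0,0.15,0],[0.2,0,0,0.17,0],[0.2,0,0,0.17,0]]'
python3 -m inch '[[0.2,-0.03,0.03,0,0],[0.2,-0.07,0.07,0,0],[0.2,-0.11,0.11,0,0],[0.2,-0.15,0.15,0,0],[0.2,-0.19,0.19,0,0],[0.2,-0.22,0.22,0,0],[0.2,-0.22,0.26,0,0],[0.2,-0.22,0.28,0,0]]'
python3 -c "
from h import *
for n in('top','scene'): save(cam(n),'pics/%s7.png'%n)
t=cv2.imread('pics/top7.png')[150:325,210:320];s=cv2.imread('pics/scene7.png')[180:320,340:460]
r=lambda a:cv2.resize(a,(int(a.shape[1]*520/a.shape[0]),520),interpolation=cv2.INTER_CUBIC)
C=np.hstack([r(t),r(s)]);cv2.imwrite('pics/crop7.png',C[:,:800])"; python3 st.py
```

```text
t: 23.55
tool_pos: [0.6259, 0.136, 0.2271]
orientation: [-1.083, -1.385, 1.394]
force: [-0.2, -0.2, -0.9]
opening: 0.0371
t: 24.55
tool_pos: [0.404, 0.4169, 0.2241]
orientation: [-1.081, -1.383, 1.398]
force: [1.7, -0.5, 0.8]
opening: 0.037
t 24.65 dock x(orig) -45.9 y 325.2 z 224.0 mm yawerr 0.0042 tilt [-0.0059 -0.0069] F [-0.1 -0.1  0.3] T [ 0.06 -0.02 -0.01] open 0.0375
```

View pics/crop7.png

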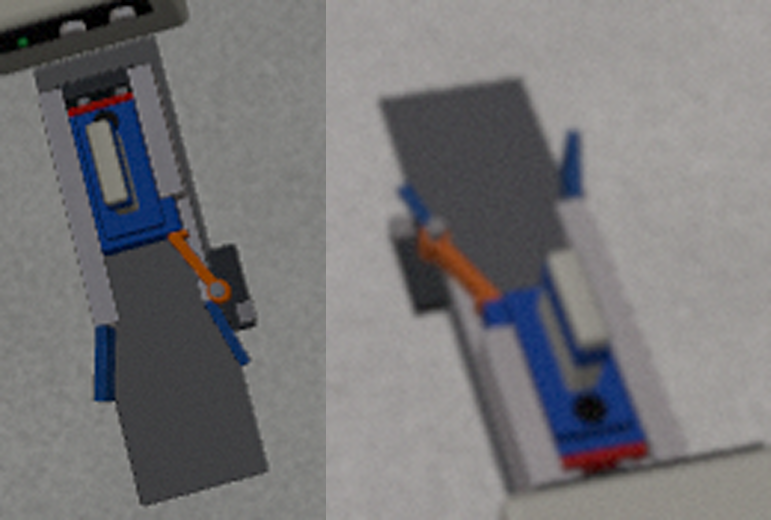

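The cartridge sits in the channel against the ejector. The pawl is at its rest angle with its tip behind the tail, and the gripper is clear.

```bash
python3 -c "
from plant import robot
print(robot.close_job())"
```

```text
the job is handed in; nothing more can be done
None
```

The blue cartridge is in the dosing dock with the pawl clicked shut behind it, and the job is handed in at about 25 s of the 70 s allowed. I picked the smaller blue one by its handle, set it straight on the front plate and slid it in slowly. The ejector first touched at about dock x 95–96 mm.

**Click:** the push peaked at about 10 N along the channel. The camera showed the pawl swinging in behind the tail. The sideways pawl force dropped, though less sharply than I expected.

**Hold:** a gentle pull back was resisted with about 5 N, so the cartridge could not come back out.

**After release:** the final pictures show the cartridge against the red ejector and the pawl back at about its rest angle behind the tail. The arm is clear, with force near zero.

**Disagreement:** while pushing, the tool tilted by about 0.015 rad in all. Its origin reading reached about 103 mm before settling back to about 100 mm, so that depth is only good to 1–2 mm. The peak push stayed well under the 25 N ramming limit.

I did not touch the yellow softener cartridge. I did not look at it again after the cartridge was set on the plate.

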